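# Put the slicer's blade inserts away in their caddy and close it

### The job

The blade inserts of the vegetable slicer have dried in the draining rack. Slide each of them upright and fully home into a slot of the beech caddy, the tall ones into its deep slots and the short ones into its shallow slots, and then close the caddy: lower the beech cover over the two pins until it lies flush on the caddy. Leave everything else as it stands.

Things in the scene. Friction and masses are not known exactly. Their poses are not given: they have to be found in the camera images.
- tall_1: tall blade insert of the slicer: flat black frame 96 mm long (x), 8 mm thick (y), 100 mm tall (z), about 80 g, with a coarse row of 6 upright steel teeth in its window. The top 30 mm are a solid flat grip, pinched across the 8 mm from above. Starts upright in any of the four places of the draining rack; may be absent. Origin: centre of the underside; half a turn about z makes no difference.
- tall_2: tall blade insert of the slicer: flat black frame 96 mm long (x), 8 mm thick (y), 100 mm tall (z), about 80 g, with a fine row of 12 upright steel teeth in its window. The top 30 mm are a solid flat grip, pinched across the 8 mm from above. Starts upright in any of the four places of the draining rack; may be absent. Origin: centre of the underside; half a turn about z makes no difference.
- short_1: short blade insert of the slicer: flat black frame 96 mm long (x), 8 mm thick (y), 80 mm tall (z), about 80 g, with a plain straight steel blade in its window. The top 30 mm are a solid flat grip, pinched across the 8 mm from above. Starts upright in any of the four places of the draining rack; may be absent. Origin: centre of the underside; half a turn about z makes no difference.
- short_2: short blade insert of the slicer: flat black frame 96 mm long (x), 8 mm thick (y), 80 mm tall (z), about 80 g, with a wavy-edged steel blade in its window. The top 30 mm are a solid flat grip, pinched across the 8 mm from above. Starts upright in any of the four places of the draining rack; may be absent. Origin: centre of the underside; half a turn about z makes no difference.
- drainer: fixed draining rack: grey drip tray 176 x 176 mm, rim 16 mm high, inner floor 6 mm above the worktop, with four places at y = -57, -19, 19 and 57 mm, each running along x between two steel hoops 42 mm high, 80 mm long and 11 mm clear of each other. Behind and above it hangs the wall cabinet (from x = 0.61 and z = 0.45 m up): keep the wrist clear. Origin: centre of the underside.
- caddy: fixed beech caddy, 154 (x) x 150 (y) mm: block with four slots along x, 104 mm long, 11 mm wide, lips rounded 4 mm, 38 mm apart in y; the two at +y (left, seen from the robot) are deep, the two at -y shallow, where the block is 66 not 58 mm high. End cheeks at -x and +x are 113 mm high, with a pin each. A tall insert in a shallow slot stands too high for the cover. Origin: centre of the underside.
- deep_0 (a point): centre of the floor of a deep slot, at y = +57 mm of the caddy and 8 mm above the worktop; axes as the caddy's. Slot 50 mm deep, for a tall insert, whose top then is 108 mm up.
- deep_1 (a point): centre of the floor of a deep slot, at y = +19 mm of the caddy and 8 mm above the worktop; axes as the caddy's. Slot 50 mm deep, for a tall insert, whose top then is 108 mm up.
- shallow_0 (a point): centre of the floor of a shallow slot, at y = -19 mm of the caddy and 28 mm above the worktop; axes as the caddy's. Slot 38 mm deep, for a short insert, whose top then is 108 mm up.
- shallow_1 (a point): centre of the floor of a shallow slot, at y = -57 mm of the caddy and 28 mm above the worktop; axes as the caddy's. Slot 38 mm deep, for a short insert, whose top then is 108 mm up.
- seat (a point): point midway between the tops of the two cheeks, 113 mm above the worktop over the caddy's origin, where the centre of the cover's underside comes to lie; axes as the caddy's.
- pin_far (a point): tip of a locating pin of the caddy, at x = +64 mm of the caddy: 10 mm in diameter, standing 28 mm above its cheek, the last 7 mm tapering to 4 mm.
- pin_near (a point): tip of a locating pin of the caddy, at x = -64 mm of the caddy: 10 mm in diameter, standing 28 mm above its cheek, the last 7 mm tapering to 4 mm.
- cover: beech cover of the caddy, lying flat on the worktop: plate 154 (x) x 150 (y) x 7 mm, about 0.22 kg, two through holes 13 mm wide at x = 64 and -64 mm. On top a steel bridge grip: a bar 75 mm long (x), 13 mm wide (y), from 28 to 41 mm above the underside, pinched across y from above. Origin: centre of the underside; half a turn about z makes no difference.
- timer: bystander, not to be disturbed: wind-up kitchen timer, 65 mm across, 61 mm high. Origin: centre of the underside.
- mug: bystander, not to be disturbed: mug with a handle, 83 x 116 mm, 94 mm high. Origin: centre of the underside.
- spice_jar: bystander, not to be disturbed: spice jar with yellow cap, 45 mm across, 100 mm high. Origin: centre of the underside.
- pepper_mill: bystander, not to be disturbed: dark wooden pepper mill, 58 mm across, 130 mm high. Origin: centre of the underside.
- tea_tin: bystander, not to be disturbed: pink tin with knob lid, 64 x 64 mm, 95 mm high. Origin: centre of the underside.
- sugar_jar: bystander, not to be disturbed: glass jar of sugar with red cap, 68 mm across, 100 mm high. Origin: centre of the underside.
- teaspoon: bystander, not to be disturbed: teaspoon, 130 mm long. Origin: centre of the underside.

How it is judged:
On the way, in this order (a step that is already met when the one before it is completed fails the run):
1. every insert that is there stands fully home in a slot of its kind (((horizontal distance between tall_1 and deep_0 below 0.006 m and z of tall_1 in the frame of deep_0 between -0.004 and 0.004 m and angle between the x axis of tall_1 and the x axis of deep_0, either way round below 0.1 rad and angle between tall_1's own z axis and vertical below 0.15 rad) or (horizontal distance between tall_1 and deep_1 below 0.006 m and z of tall_1 in the frame of deep_1 between -0.004 and 0.004 m and angle between the x axis of tall_1 and the x axis of deep_1, either way round below 0.1 rad and angle between tall_1's own z axis and vertical below 0.15 rad)) and ((horizontal distance between tall_2 and deep_0 below 0.006 m and z of tall_2 in the frame of deep_0 between -0.004 and 0.004 m and angle between the x axis of tall_2 and the x axis of deep_0, either way round below 0.1 rad and angle between tall_2's own z axis and vertical below 0.15 rad) or (horizontal distance between tall_2 and deep_1 below 0.006 m and z of tall_2 in the frame of deep_1 between -0.004 and 0.004 m and angle between the x axis of tall_2 and the x axis of deep_1, either way round below 0.1 rad and angle between tall_2's own z axis and vertical below 0.15 rad)) and ((horizontal distance between short_1 and shallow_0 below 0.006 m and z of short_1 in the frame of shallow_0 between -0.004 and 0.004 m and angle between the x axis of short_1 and the x axis of shallow_0, either way round below 0.1 rad and angle between short_1's own z axis and vertical below 0.15 rad) or (horizontal distance between short_1 and shallow_1 below 0.006 m and z of short_1 in the frame of shallow_1 between -0.004 and 0.004 m and angle between the x axis of short_1 and the x axis of shallow_1, either way round below 0.1 rad and angle between short_1's own z axis and vertical below 0.15 rad)) and ((horizontal distance between short_2 and shallow_0 below 0.006 m and z of short_2 in the frame of shallow_0 between -0.004 and 0.004 m and angle between the x axis of short_2 and the x axis of shallow_0, either way round below 0.1 rad and angle between short_2's own z axis and vertical below 0.15 rad) or (horizontal distance between short_2 and shallow_1 below 0.006 m and z of short_2 in the frame of shallow_1 between -0.004 and 0.004 m and angle between the x axis of short_2 and the x axis of shallow_1, either way round below 0.1 rad and angle between short_2's own z axis and vertical below 0.15 rad))), for 0.2 s.
2. the cover lies flush on the caddy over both pins (horizontal distance between cover and seat below 0.004 m and z of cover in the frame of seat between -0.003 and 0.003 m and angle between cover's own z axis and vertical below 0.03 rad and angle between the x axis of cover and the x axis of caddy, either way round below 0.06 rad), for 0.2 s.
At the end, for the whole second after the job is handed in: Each insert present is in a slot of its kind (tall: deep, short: shallow): origin within 6 mm sideways and 4 mm in height of the slot floor point, in line to 0.1 rad, upright to 0.15 rad. Cover at rest: origin within 4 mm sideways and 3 mm in height of seat, level to 0.03, in line to 0.06 rad (all of step 1 and all of step 2 and linear speed of cover below 0.02 m/s); the robot touches nothing.
It fails at once if a bystander is moved by more than 3 cm (distance of any of timer, mug, spice_jar, pepper_mill, tea_tin, sugar_jar, teaspoon from where it was at the start of the episode above 0.03 m).
Of tall_1, tall_2, short_1, short_2 only 3 to 4 are there at a start; the rules pass over those that are not, and their reading is None.
At some moment in a run one of cover may be knocked a few centimetres aside while the robot is not near it.
Once in a run the grip may slacken for a moment while it holds something.
It also fails if it takes over 210 s, if anything falls off the work surface, if the arm or the gripper's body presses on something with over 40 N, if the wrist force passes 120 N, or if a joint passes its speed limit or range.

### The arm

A 7-joint arm with a two-finger parallel gripper is mounted at the origin on a cart in front of the work surface, level with it; the furniture and walls round the work are solid. World frame = base frame: x ahead of the robot, y to its left, z up, the work surface at z = 0. Lengths are in m, angles in rad, forces in N, time in s.
With the tool pointing down it reaches from about 0.425 to 0.95 m from the base axis. Payload 4.7 kg.
Tool frame: the origin (TCP) lies on the centre line of the jaws, within the pads' length; the fingertips stand robot.nose_length ahead of it and the grasp point (between the pads) lies 8 mm behind it (robot.nose_length is the distance from the TCP to the fingertips, in m); z points along the fingers, y is the line along which they close (so a half turn about z gives the same grasp; the last joint's range is limited). The gripper opens to 85 mm and grips with 20 to 120 N. Pads are 22 mm wide; open, the fingers measure 114 mm over their backs; the gripper's body (76 mm by 85 mm) begins 54 mm behind the grasp point. The pads swing forward as they close: fully open they stand 13 mm farther back than shut.
Start: joints at [1.275, 0.469, -0.049, 1.532, 0.024, 1.141, -0.082], TCP at [0.178, -0.651, 0.242] pointing down, gripper open.
Joint ranges: [-2.59, 2.59], [-0.33, 1.99], [-1.39, 1.29], [0.1, 2.45], [-1.04, 4.18], [0.21, 1.99], [-2.66, 2.66]. Speed limits (rad/s): [2.57, 2.57, 3.14, 3.14, 3.14, 3.14, 3.14].

### API

Orientations are given as [roll, pitch, yaw] about the fixed x, y, z axes, in that order (R = Rz(yaw) Ry(pitch) Rx(roll)).
In Python, from plant import robot gives the robot as it stands. Calls block until the motion is done:
- robot.goto(position, orientation): joint-space move of the TCP to a pose.
- robot.move_straight(position, vel=0.15, attitude=None, contact_N=None): straight line of the TCP; attitude=None keeps the orientation; vel is the mean speed in m/s. With contact_N (N) it stops when the force on the tool has changed by that much, and returns True; else False.
- robot.move_joints(angles): joint-space move.
- robot.grip(opening, strength=None): opening from 0.0 (shut) to 1.0 (fully open); strength is the grip in N (None keeps the last); returns when the fingers have stopped.
- robot.sleep(seconds).
- robot.inverse_kinematics(position, orientation): joint angles nearest the present ones, or None.
- robot.sense(): the state.
- robot.grab_frame(name): name is "scene" or "top" or "wrist"; returns a dict with "image" (384x512x3 uint8, red, green, blue), "range_z" (384x512 float32, m along the optical axis (not along the pixel's ray), 0 where there is no reading), "fx", "fy", "cx", "cy" (pixels), "R" (3x3) and "t" (3): a world point X has camera coordinates R X + t. Camera axes: x right, y down, z forward; pixel columns grow to the right and rows downward; lengths in m; the calibration is good to about 2 mm. A picture is of the moment at which its call begins.
A pose or a line that the arm cannot do raises robot.IKError and nothing moves.
- robot.close_job(): hands the job in; it is judged then, once.
The state is a dict: "t": time; "joint_pos": joint angles; "joint_velocities": joint speeds; "effort": joint torques, N m; "tcp_pos": TCP position; "tcp_rot": TCP orientation; "wrist_force": force on the tool from outside, world axes, zero at the start; "torque": the same for the moment, N m; "opening": opening from 0.0 (shut) to 1.0 (fully open); "gripper_force": force on a finger pad.
Only numpy, scipy, OpenCV 4.12 (cv2) and the standard library are available. Lean on these libraries where they do the work, as an engineer would, in place of code of your own. Each camera call takes 0.05 s, during which the arm holds its last target. There are 200 camera calls.

## Working session

There is one attempt and no reset: what is moved stays moved. The work goes in short steps, each a Python script; the robot and the scene stay as the last script left them, time stands still between calls to the robot, and variables do not carry over. Pictures are saved under pics/ and viewed, at most 14 in all, crops included, and the job is handed in when it is done.

```bash
ls; mkdir -p pics
python3 - <<'E'
from plant import robot
import cv2,numpy as np
s=robot.sense();print(s['t'],s['tcp_pos'],s['tcp_rot'],robot.nose_length)
for n in ('scene','top'):
    f=robot.grab_frame(n);cv2.imwrite(f'pics/{n}0.png',f['image'][:,:,::-1]);np.savez(f'{n}0.npz',**f)
    print(n,f['fx'],f['cx'],f['cy'],-f['R'].T@f['t'],f['R'])
E
```

```text
pics
0.0 [ 0.17781833 -0.65057286  0.24122416] [-3.13959090e+00  8.75116982e-05  2.66836639e-01] 0.011
scene 346.5941544059135 255.5416115791675 193.25143311913644 [-0.07034579  0.71718889  0.7995764 ] [[-7.20166554e-01 -6.93801211e-01 -1.22803260e-04]
 [-4.29902745e-01  4.46378517e-01 -7.84811984e-01]
 [ 5.44558321e-01 -5.65142548e-01 -6.19733923e-01]]
top 470.28939217303906 256.9469171707198 191.1496958507635 [0.32844184 0.07704185 1.43884133] [[-0.01265581 -0.99975001  0.0184321 ]
 [-0.98632068  0.00945174 -0.16456666]
 [ 0.1643513  -0.02026269 -0.98619373]]
```

View pics/scene0.png

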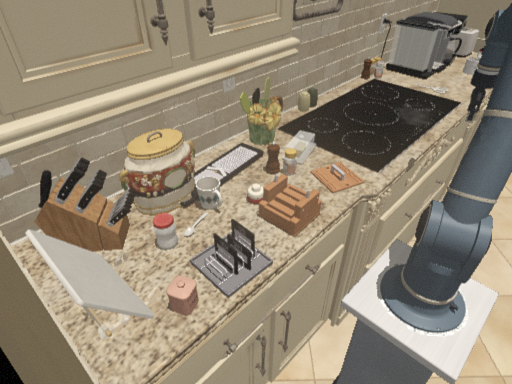

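View pics/top0.png

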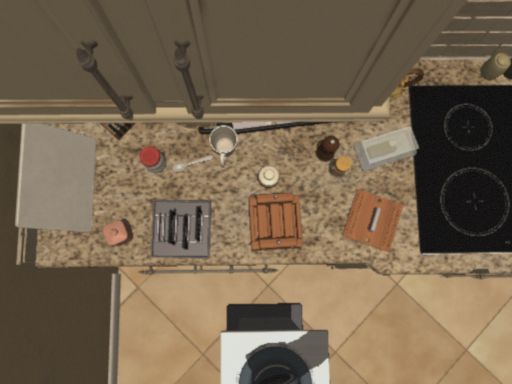

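The scene view shows the rack (230,262), caddy (290,205) and cover (338,177). In the top view they are at (181,229), (276,221) and (373,220). Next I get poses from the depth cloud.

```bash
cat > h.py <<'E'
import numpy as np,cv2
def cloud(f):
    """world point of every pixel (H,W,3); nan where no reading"""
    d=f['range_z'].astype(float);d=np.where(d>0,d,np.nan)
    v,u=np.indices(d.shape)
    c=np.stack([(u-f['cx'])/f['fx']*d,(v-f['cy'])/f['fy']*d,d],-1)
    return (c-f['t'])@f['R']
def cast(f,u,v,z):
    """pixel ray onto plane at height z"""
    o=-f['R'].T@f['t'];d=f['R'].T@np.array([(u-f['cx'])/f['fx'],(v-f['cy'])/f['fy'],1])
    return o+d*(z-o[2])/d[2]
def rect(P):
    """centre, size, angle of x-ish axis of the min-area rectangle of xy points"""
    (c,s,a)=cv2.minAreaRect((P[:,:2]*1000).astype(np.float32))
    return np.array(c)/1000,np.array(s),a
E
python3 - <<'E'
from h import *
fs={n:dict(np.load(n+'0.npz')) for n in('scene','top')}
for n,f in fs.items():
    P=cloud(f); m=np.isfinite(P[...,2])
    def sel(x0,x1,y0,y1,z0,z1):
        k=m&(P[...,0]>x0)&(P[...,0]<x1)&(P[...,1]>y0)&(P[...,1]<y1)&(P[...,2]>z0)&(P[...,2]<z1);return k
    w=sel(.3,.8,-.5,.6,-.01,.01);print(n,'worktop z',np.median(P[w][:,2]))
    for u,v in ((181,229),(276,221),(373,220)) if n=='top' else ((230,262),(290,205),(338,177)): print(P[v,u])
    k=sel(.3,.75,-.5,.6,.09,.125).astype(np.uint8)
    N,L,S,C=cv2.connectedComponentsWithStats(k)
    for i in range(1,N):
        if S[i,4]>8:
            Q=P[L==i];print(S[i,4],Q.mean(0).round(3),[a.round(3) if hasattr(a,'round') else a for a in rect(Q)])
f=fs['top'];im=f['image'][180:270,140:420];cv2.imwrite('pics/topc.png',cv2.resize(im[:,:,::-1],None,fx=2.85,fy=2.85,interpolation=cv2.INTER_CUBIC))
im=fs['scene']['image'][150:310,180:380];cv2.imwrite('pics/scc.png',cv2.resize(im[:,:,::-1],None,fx=3.7,fy=3.7,interpolation=cv2.INTER_CUBIC))
E
```

```text
scene worktop z -0.000910004734233067
[0.43145851 0.30047874 0.04014993]
[0.45463406 0.00827484 0.05932783]
[ 0.46542801 -0.30583668  0.00559537]
114 [ 0.682 -0.16   0.107] [array([ 0.685, -0.164]), array([47.332, 38.954]), 43.4368896484375]
71 [ 0.629 -0.2    0.098] [array([ 0.629, -0.205]), array([43.963, 42.557]), 82.51473999023438]
243 [0.525 0.006 0.106] [array([ 0.531, -0.001]), array([ 28.591, 106.974]), 4.110452651977539]
12 [0.747 0.144 0.092] [array([0.746, 0.144]), array([33.432,  6.142]), 86.48860931396484]
30 [0.698 0.122 0.092] [array([0.698, 0.124]), array([32.004, 80.921]), 65.43645477294922]
24 [0.699 0.178 0.092] [array([0.703, 0.178]), array([70.164, 21.81 ]), 6.314507961273193]
271 [0.397 0.001 0.107] [array([ 0.401, -0.006]), array([ 25.052, 106.191]), 2.9511990547180176]
266 [0.654 0.363 0.098] [array([0.656, 0.361]), array([58.101, 62.828]), 55.17839050292969]
61 [0.74  0.473 0.112] [array([0.74, 0.47]), array([39.358, 11.716]), 49.00071334838867]
139 [0.458 0.223 0.1  ] [array([0.46 , 0.222]), array([10.449, 95.409]), 87.74517059326172]
143 [0.449 0.3   0.1  ]
[... 920 characters left out ...]
rray([58.554, 58.503]), 0.8764207363128662]
20 [0.672 0.159 0.094] [array([0.673, 0.159]), array([36.476,  7.798]), 76.86349487304688]
182 [ 0.63  -0.201  0.1  ] [array([ 0.631, -0.202]), array([43.225, 41.318]), 89.84181213378906]
340 [0.529 0.001 0.111] [array([0.531, 0.001]), array([ 26.99 , 104.396]), 2.395199775695801]
110 [0.461 0.223 0.104] [array([0.462, 0.223]), array([ 9.194, 93.509]), 87.69856262207031]
123 [0.452 0.299 0.103] [array([0.452, 0.3  ]), array([ 8.98 , 93.813]), 88.17928314208984]
27 [0.439 0.462 0.093] [array([0.439, 0.462]), array([14.818, 16.202]), 60.880821228027344]
333 [ 0.401 -0.006  0.112] [array([ 0.402, -0.006]), array([ 25.706, 105.306]), 2.154015064239502]
```

View pics/scc.png

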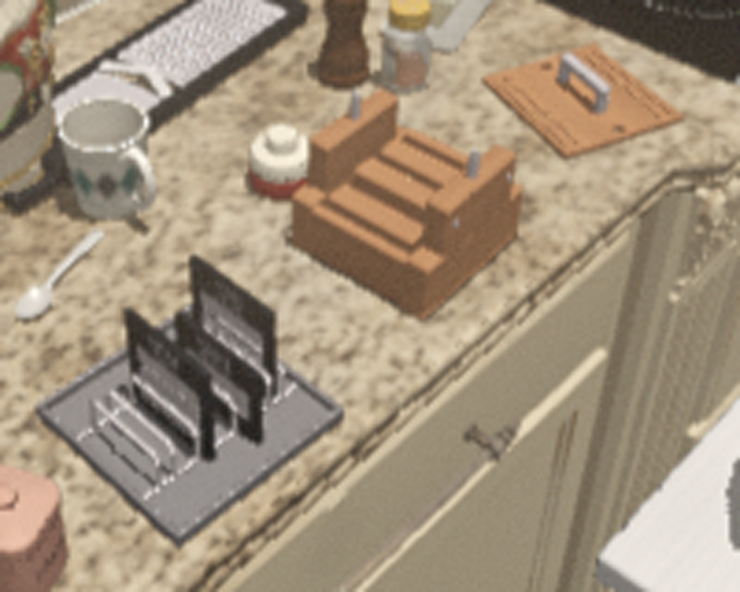

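View pics/topc.png

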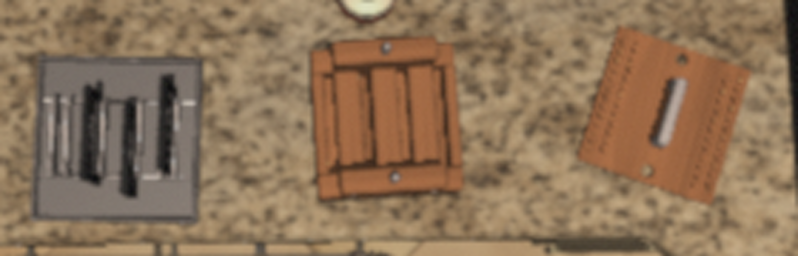

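The top view shows three inserts: two tall at crop (167,120) and (92,130), and one short between them at (130,145). The leftmost rack place is empty. The caddy is at crop (385,118) and the cover at (667,115). Now I move over the caddy and rack for close views.

Run:
```python
from plant import robot
from h import *
robot.goto([0.43,-0.25,0.40],[np.pi,0,0.1])
for n,p in (('caddy',[0.44,-0.003,0.36]),('rack',[0.43,0.26,0.36])):
    robot.goto(p,[np.pi,0,0])
    robot.sleep(.3)
    f=robot.grab_frame('wrist');np.savez(n+'1.npz',**f);print(n,robot.sense()['t'],robot.sense()['joint_pos'].__str__(),-f['R'].T@f['t'])
    cv2.imwrite(f'pics/{n}1.png',f['image'][:,:,::-1])
    P=cloud(f);m=(np.isfinite(P[...,2]))&(P[...,0]>.3)&(P[...,0]<.6)&(abs(P[...,1]-p[1])<.14)
    for z0,z1 in ((.097,.13),(.078,.092),(.13,.15)):
        k=(m&(P[...,2]>z0)&(P[...,2]<z1)).astype(np.uint8)
        N,L,S,C=cv2.connectedComponentsWithStats(k)
        for i in range(1,N):
            if S[i,4]>25:
                Q=P[L==i];c,s,a=rect(Q);print(z0,S[i],Q.mean(0).round(4),c.round(4),s.round(1),round(a,1))
```

```text
caddy 3.25 [ 0.43584298  0.01058344 -0.5204342   1.85893614  0.00539335  1.27348605
 -1.65827436] [ 0.5199346  -0.00348376  0.49181736]
0.097 [ 213   79   81   25 1564] [ 0.5325 -0.0031  0.1128] [ 0.5325 -0.0025] [ 25.  105.7] 2.8
0.097 [ 221  173   73   22 1275] [ 0.4065 -0.0087  0.1119] [ 0.404  -0.0084] [ 25.6 104.6] 2.9
0.078 [224 170  67   6 153] [ 0.4161 -0.0086  0.0852] [ 0.416  -0.0086] [  1.5 102. ] 2.6
0.13 [249  87   8   9  51] [ 0.5319 -0.0028  0.1381] [ 0.532  -0.0028] [8.9 8.7] 24.6
0.13 [254 186   8   8  48] [ 0.4057 -0.0088  0.1368] [ 0.4044 -0.0088] [9.  9.2] 43.1
rack 4.625 [ 0.10450057  0.17330051 -0.82932872  1.73003977  0.13279299  1.2961978
 -2.32571857] [0.51014926 0.25953882 0.49182679]
0.097 [277 101  10  69 426] [0.4654 0.2212 0.1052] [0.4637 0.2208] [ 9.2 93.6] 87.8
0.097 [224 108   7  68 429] [0.4585 0.2965 0.1049] [0.4546 0.297 ] [ 8.8 94.1] 87.9
0.078 [228 107   4  46  47] [0.4713 0.2925 0.0826] [0.4703 0.2924] [64.5  3.6] 2.1
0.078 [251 118   7  64 341] [0.4423 0.2593 0.0855] [0.4402 0.2594] [ 8.3 94.2] 88.6
```

View pics/caddy1.png

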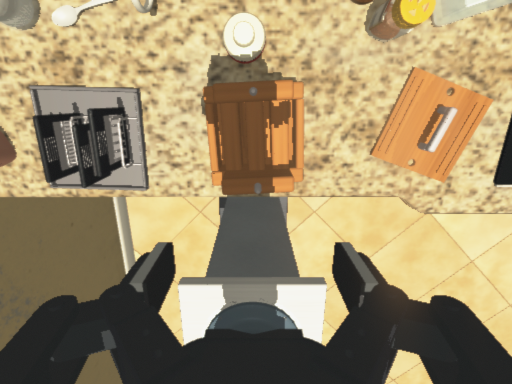

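View pics/rack1.png

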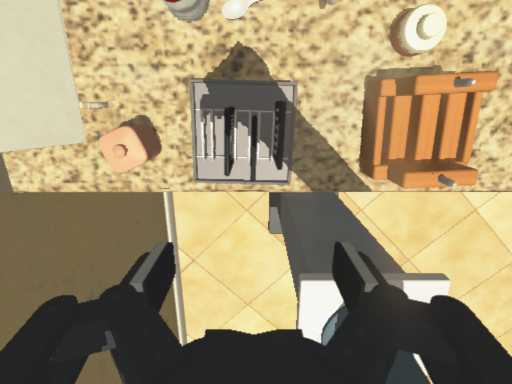

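Wrist views agree with the fixed cameras to about 2.5 mm. The caddy is at (0.467,-0.004) with yaw 0.047, and the inserts have yaw about -0.037. I start with the first tall one.

```bash
cat >> h.py <<'E'
from plant import robot
CAD=np.array([0.467,-0.004]);CY=0.047
R2=lambda a:np.array([[np.cos(a),-np.sin(a)],[np.sin(a),np.cos(a)]])
def st(tag):
    s=robot.sense();print(tag,'t%.1f'%s['t'],np.round(s['tcp_pos'],4),'F',np.round(s['wrist_force'],1),'op %.3f gf %.0f'%(s['opening'],s['gripper_force']));return s
def snap(n):
    f=robot.grab_frame('wrist' if n.startswith('w') else 'scene' if n.startswith('s') else 'top');np.savez(n+'.npz',**f);cv2.imwrite(f'pics/{n}.png',f['image'][:,:,::-1]);return f
def pick(xy,yaw,z,up=0.17):
    robot.grip(0.3,60)
    robot.goto([*xy,z+0.12],[np.pi,0,yaw])
    hit=robot.move_straight([*xy,z],vel=0.1,contact_N=15);st('down hit=%s'%hit)
    robot.grip(0,60);st('closed')
    robot.move_straight([*xy,z+up],vel=0.12);st('up')
E
python3 - <<'E'
from h import *
pick([0.4635,0.222],-0.037,0.084)
snap('w2');snap('s2')
E
```

```text
down hit=False t7.3 [0.464  0.2223 0.0846] F [-0.   0.6  0.7] op 0.302 gf 0
closed t7.6 [0.4639 0.2219 0.0846] F [ 0.3 -1.3  5.3] op 0.083 gf 59
up t9.1 [0.4631 0.2217 0.2532] F [-0.5  0.1 -1.3] op 0.087 gf 58
```

Run:
```python
import cv2,numpy as np
a=cv2.imread('pics/w2.png');b=cv2.imread('pics/s2.png')[120:310,150:404];b=cv2.resize(b,(512,384))
cv2.imwrite('pics/v2.png',cv2.resize(np.hstack([a,b]),(800,300)))
```

```text
(no output)
```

View pics/v2.png

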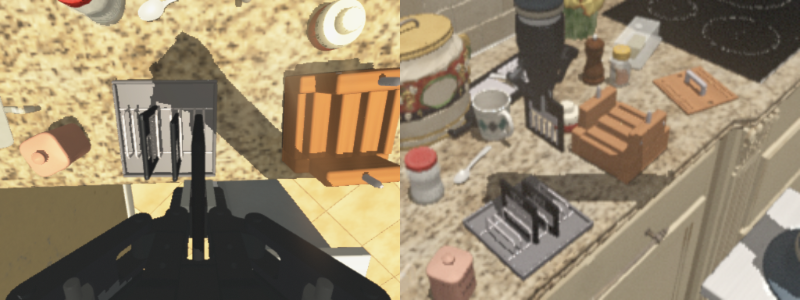

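The insert is held upright, visible in the left view from (197,112) down to the fingers. I measure its offset in the hand, then place it.

```bash
cat >> h.py <<'E'
def held(f):
    """front end x and mid y of the held insert's top edge in tool frame (image-based), and its height over TCP"""
    s=robot.sense();p=s['tcp_pos'];yaw=s['tcp_rot'][2]
    P=cloud(f)-p;Q=P[np.isfinite(P[...,2])];q=Q.copy();q[:,:2]=Q[:,:2]@R2(yaw)
    k=(abs(q[:,1])<.012)&(q[:,0]>.015)&(q[:,0]<.09)&(q[:,2]>-.09)&(q[:,2]<.05);q=q[k]
    top=np.median(np.sort(q[:,2])[-60:]);t=q[q[:,2]>top-.006]
    print('held: top over tcp %.4f front x %.4f y %.4f'%(top,np.percentile(t[:,0],98),np.median(t[:,1])),len(t));return t
def place(slot_y,dx,z_home,yaw_err=0.0):
    """dx: insert centre minus tcp along x; z_home: tcp height when home"""
    xy=CAD+R2(CY)@np.array([-dx,slot_y])
    p=robot.sense()['tcp_pos']
    robot.move_straight([*xy,max(p[2],.25)],vel=0.2,attitude=[np.pi,0,CY]);s=st('over')
    return xy
E
python3 - <<'E'
from h import *
held(dict(np.load('w2.npz')))
place(0.019,0,0)
robot.sleep(.2);f=snap('w3');held(f)
P=cloud(f)
for z0,z1 in ((.105,.118),):
    k=(np.isfinite(P[...,2])&(P[...,0]>.3)&(P[...,0]<.6)&(abs(P[...,1])<.14)&(P[...,2]>z0)&(P[...,2]<z1)).astype(np.uint8)
    N,L,S,C=cv2.connectedComponentsWithStats(k)
    for i in range(1,N):
        if S[i,4]>40: c,s,a=rect(P[L==i]);print(c.round(4),s.round(1),round(a,1))
E
```

```text
held: top over tcp 0.0224 front x 0.0474 y 0.0003 1266
over t10.4 [0.4661 0.0161 0.2534] F [-0.2  0.5 -0.5] op 0.084 gf 58
held: top over tcp 0.0225 front x 0.0473 y 0.0009 1261
[ 0.5326 -0.0028] [ 23.5 106.1] 2.8
[0.4082 0.0338] [14.1 20.7] 10.1
[ 0.4055 -0.0294] [24.9 65. ] 2.7
```

View pics/w3.png

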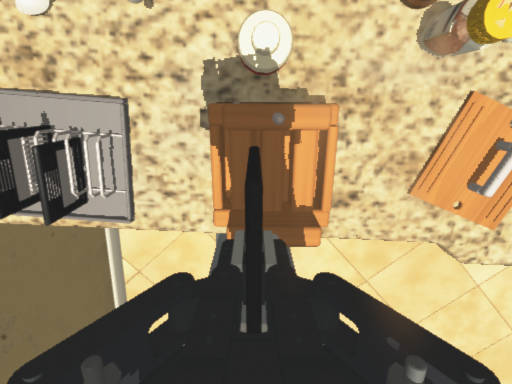

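```bash
sed -i 's/^CAD=.*;CY/CAD=np.array([0.4675,-0.0048]);CY/' h.py
cat >> h.py <<'E'
def insert(xy,z_top,z_home,N=12):
    robot.move_straight([*xy,z_top+.012],vel=0.12)
    robot.sleep(.2);st('above lip')
    hit=robot.move_straight([*xy,z_home-.001],vel=0.04,contact_N=N);s=st('in hit=%s'%hit);return s
E
python3 - <<'E'
from h import *
xy=place(0.019,0,0)
insert(xy,.1356,.086)
E
```

```text
over t10.9 [0.4666 0.0142 0.2533] F [ 0.2  0.9 -0.1] op 0.080 gf 58
above lip t12.2 [0.4671 0.0142 0.1482] F [-0.5 -0.5 -0.8] op 0.082 gf 58
in hit=True t13.6 [0.4664 0.0142 0.0866] F [-1.2 -0.6  4.2] op 0.084 gf 64
```

```bash
cat >> h.py <<'E'
def release():
    robot.grip(0.3);p=robot.sense()['tcp_pos'];robot.move_straight([p[0],p[1],.22],vel=0.15);st('released')
E
python3 - <<'E'
from h import *
release()
pick([0.4542,0.298],-0.037,0.084)
held(snap('w4'))
xy=place(0.057,0,0)
robot.sleep(.2);held(snap('w5'))
insert(xy,.1356,.086)
E
```

```text
released t14.9 [0.4649 0.0138 0.2192] F [-0.1  0.4 -0.9] op 0.302 gf 0
down hit=False t17.6 [0.4546 0.2983 0.0846] F [-0.1  0.1  0. ] op 0.296 gf 0
closed t17.9 [0.4546 0.2982 0.0846] F [ 0.3 -0.7  4.1] op 0.083 gf 59
up t19.5 [0.4539 0.2977 0.2532] F [-1.  -0.2 -0.1] op 0.086 gf 59
held: top over tcp 0.0224 front x 0.0477 y 0.0003 1279
over t20.9 [0.4647 0.0532 0.2533] F [-1.2  0.  -1.6] op 0.080 gf 59
held: top over tcp 0.0225 front x 0.0477 y 0.0007 1274
above lip t22.4 [0.4653 0.0522 0.1483] F [-0.7 -0.8 -1.2] op 0.087 gf 59
in hit=True t23.8 [0.4647 0.0522 0.0866] F [-1.   0.1  3.9] op 0.086 gf 59
```

Run:
```python
from h import *
release()
pick([0.4402,0.2597],-0.03,0.065,up=.19)
held(snap('w6'))
xy=place(-0.019,0,0)
robot.sleep(.2);held(snap('w7'))
insert(xy,.125,.087)
```

```text
released t25.2 [0.4631 0.0516 0.2192] F [ 0.8 -0.2  0.1] op 0.298 gf 0
down hit=False t27.6 [0.4406 0.26   0.0656] F [-0.2  0.4  0. ] op 0.301 gf 0
closed t27.9 [0.4407 0.2601 0.0656] F [0.2 0.  3.4] op 0.085 gf 59
up t29.6 [0.4399 0.2595 0.2543] F [-0.1 -0.5 -0.8] op 0.086 gf 58
held: top over tcp 0.0213 front x 0.0474 y 0.0003 1248
over t31.2 [ 0.4683 -0.0227  0.2543] F [ 0.5 -0.1 -1. ] op 0.083 gf 58
held: top over tcp 0.0214 front x 0.0473 y 0.0009 1259
above lip t32.8 [ 0.4688 -0.0238  0.1376] F [ 0.   0.6 -0.1] op 0.083 gf 58
in hit=True t34.0 [ 0.4681 -0.0238  0.0876] F [-1.  -0.5  5.4] op 0.081 gf 59
```

Now release, check the caddy from above, and view the cover.

Run:
```python
from h import *
release()
robot.goto([0.44,-0.003,0.36],[np.pi,0,0]);robot.sleep(.2);f=snap('w8');P=cloud(f)
k=(np.isfinite(P[...,2])&(abs(P[...,0]-.467)<.047)&(abs(P[...,1])<.08)&(P[...,2]>.09)&(P[...,2]<.125)).astype(np.uint8)
N,L,S,C=cv2.connectedComponentsWithStats(k)
for i in range(1,N):
    if S[i,4]>40: Q=P[L==i];c,s,a=rect(Q);print(c.round(4),s.round(1),round(a,1),'ztop %.4f'%np.percentile(Q[:,2],85))
robot.goto([0.42,-0.30,0.30],[np.pi,0,-0.3]);robot.sleep(.3);f=snap('w9');st('cov')
g=snap('t9')
a=f['image'][:,:,::-1];b=cv2.imread('pics/w8.png')
cv2.imwrite('pics/v9.png',cv2.resize(np.hstack([a,b]),(800,300)))
```

```text
released t35.3 [ 0.4665 -0.024   0.2192] F [ 0.  -0.4 -0. ] op 0.300 gf 0
[0.4667 0.0144] [93.7  9.1] 2.9 ztop 0.1088
[ 0.4675 -0.0233] [92.3  8.7] 2.6 ztop 0.1086
[0.4662 0.0523] [92.1  9.5] 2.5 ztop 0.1084
cov t37.7 [ 0.4204 -0.2994  0.3003] F [-0.1 -0.   0. ] op 0.301 gf 0
```

View pics/v9.png

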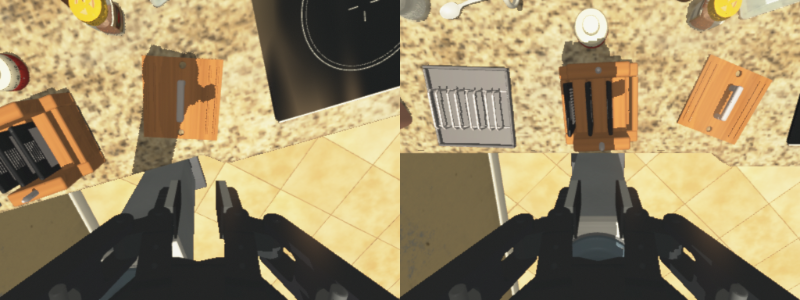

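All inserts stand home (tops about 108 mm) and the rack is empty. In the left view the cover's bar is at (180,95). I locate the bar and plate.

```bash
cat >> h.py <<'E'
def cover(f,z=0.0,near=(.47,-.30)):
    P=cloud(f);m=np.isfinite(P[...,2])&(np.hypot(P[...,0]-near[0],P[...,1]-near[1])<.14)
    for n,z0,z1 in (('bar',.034,.05),('plate',.0045,.013)):
        k=(m&(P[...,2]>z+z0)&(P[...,2]<z+z1)).astype(np.uint8)
        N,L,S,C=cv2.connectedComponentsWithStats(k)
        for i in range(1,N):
            if S[i,4]>40: Q=P[L==i];c,s,a=rect(Q);print(n,S[i,4],c.round(4),s.round(1),round(a,1),'z %.4f'%np.median(Q[:,2]))
E
python3 - <<'E'
from h import *
cover(dict(np.load('w9.npz')));cover(dict(np.load('t9.npz')))
E
```

```text
bar 492 [ 0.4696 -0.2797] [12.9 74.8] 71.4 z 0.0406
plate 9643 [ 0.4694 -0.2796] [150.4 154.4] 69.9 z 0.0073
bar 108 [ 0.4669 -0.2754] [13.3 73.6] 69.4 z 0.0402
plate 1679 [ 0.4683 -0.278 ] [157.8 163. ] 70.1 z 0.0076
```

The cover has been shifted about 2 cm since the start; it is now at (0.4695,-0.2795), yaw -0.345. I grasp it there.

Run:
```python
from h import *
xy=[0.4692,-0.2792];Y=-0.345
robot.grip(0.5,80)
robot.goto([xy[0],xy[1],.14],[np.pi,0,Y]);robot.sleep(.2);cover(snap('w10'))
hit=robot.move_straight([*xy,.026],vel=.1,contact_N=15);st('down %s'%hit)
robot.grip(0,80);st('closed')
robot.move_straight([*xy,.26],vel=.12);st('up')
cov=CAD+np.array([.0003,-.0004])
robot.move_straight([*cov,.26],vel=.15,attitude=[np.pi,0,CY]);st('over')
robot.move_straight([*cov,.185],vel=.1);robot.sleep(.3);s=st('near');snap('w11');snap('s11')
cover(dict(np.load('w11.npz')),z=s['tcp_pos'][2]-.026,near=cov)
a=cv2.imread('pics/w11.png');b=cv2.resize(cv2.imread('pics/s11.png')[120:310,200:454],(512,384))
cv2.imwrite('pics/v11.png',cv2.resize(np.hstack([a,b]),(800,300)))
```

```text
bar 1080 [ 0.4702 -0.2803] [12.3 73.8] 69.8 z 0.0407
plate 19383 [ 0.4695 -0.2797] [150.3 154.2] 70.0 z 0.0074
down False t40.3 [ 0.4697 -0.2795  0.0266] F [-0.3 -0.5 -0.5] op 0.497 gf 0
closed t40.7 [ 0.4696 -0.2794  0.0267] F [-0.8  0.2  6.1] op 0.137 gf 79
up t42.8 [ 0.4689 -0.2791  0.2593] F [ 0.2 -0.7 -1.7] op 0.134 gf 78
over t44.8 [ 0.4678 -0.006   0.2599] F [-0.2 -0.  -1.2] op 0.133 gf 78
near t46.0 [ 0.468  -0.0052  0.1854] F [ 0.6  0.3 -1.2] op 0.133 gf 78
bar 4090 [ 0.4699 -0.0064] [72.  36.8] 20.7 z 0.1996
plate 38951 [ 0.4874 -0.0039] [115.8 151.4] 2.7 z 0.1660
plate 480 [ 0.4059 -0.0075] [24.9 24.4] 3.7 z 0.1660
plate 96 [0.4003 0.0604] [ 3.8 19.3] 50.2 z 0.1663
plate 97 [ 0.4061 -0.0763] [21.4  4. ] 44.2 z 0.1663
```

View pics/v11.png

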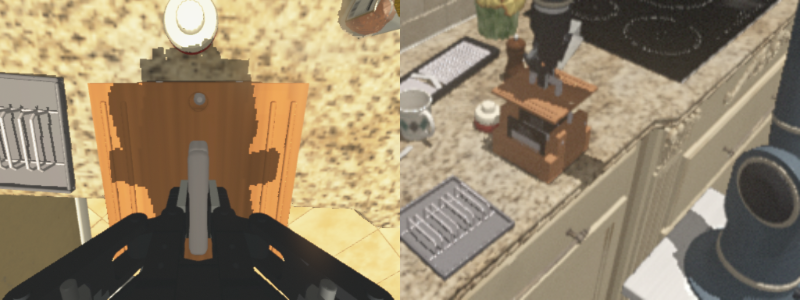

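The cover is level over the caddy and the far pin shows through its hole at (198,101). Lowering.

Run:
```python
from h import *
c=CAD+np.array([.0003,-.0008])
hit=robot.move_straight([*c,.138],vel=.03,contact_N=12);s=st('low %s'%hit)
robot.sleep(.2);st('')
```

```text
low True t47.5 [ 0.4677 -0.0056  0.1397] F [0.3 0.2 4. ] op 0.139 gf 79
 t47.7 [ 0.4677 -0.0056  0.1397] F [-0.2 -0.2  5.9] op 0.132 gf 79
```

Seated at exactly the expected height. I release, retreat and check.

Run:
```python
from h import *
robot.grip(.45);p=robot.sense()['tcp_pos'];robot.move_straight([p[0],p[1],.24],vel=.12)
robot.goto([0.42,-.01,.36],[np.pi,0,0]);robot.sleep(.3);st('')
cover(snap('w12'),z=.113,near=CAD);f=snap('s12')
a=cv2.imread('pics/w12.png');b=cv2.resize(cv2.imread('pics/s12.png')[120:310,150:404],(512,384))
cv2.imwrite('pics/v12.png',cv2.resize(np.hstack([a,b]),(800,300)))
```

```text
t49.9 [ 0.4198 -0.01    0.3588] F [-0.4 -0.5  0.2] op 0.448 gf 0
bar 662 [ 0.4681 -0.0051] [73.7 13. ] 2.6 z 0.1536
plate 12829 [ 0.4678 -0.005 ] [154.4 150.7] 2.7 z 0.1203
```

View pics/v12.png

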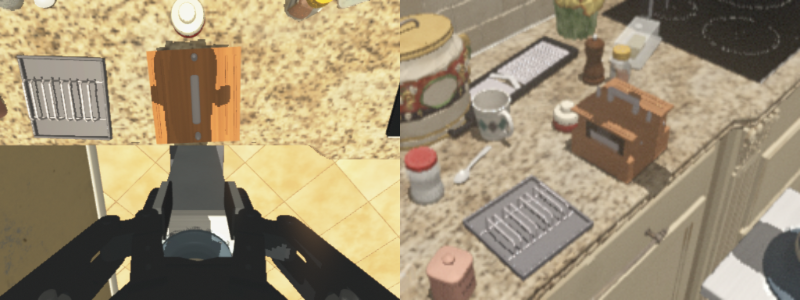

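The cover lies flush (top at 120 mm), with both pins through at (195,55) and (195,136) in the left view.

```bash
python3 -c "
from plant import robot
print(robot.close_job())"
```

```text
the job is handed in; nothing more can be done
None
```

Job handed in at about 50 s: the three inserts present (two tall, one short) stand fully home in slots of their kind, and the cover lies flush over both pins. The hand-in call returned no verdict, so this rests on my own camera checks.

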